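Pack measured valve bodies, close the carton and send it to the dispatch stop

ROBOT

A 7-joint arm with a two-finger parallel gripper is mounted at the origin on the work surface. World frame = base frame: x ahead of the robot, y to its left, z up, the work surface at z = 0. Lengths are in m, angles in rad, forces in N, time in s.
With the tool pointing down it reaches from about 0.4 to 0.85 m from the base axis. Payload 6.9 kg.
Tool frame: the origin (TCP) lies midway between the tips of the shut fingers; the grasp point (between the pads) lies behind it (ctrl.pinch_z is the z of the grasp point in the tool frame, in m); z points along the fingers, y is the line along which they close (so a half turn about z gives the same grasp; the last joint's range is limited). The gripper opens to 85 mm and grips with 20 to 120 N. Pads are 22 mm wide; open, the fingers measure 114 mm over their backs; the gripper's body (76 mm by 85 mm) begins 54 mm behind the grasp point. The pads swing forward as they close: fully open they stand 13 mm farther back than shut.
Start: joints at [-1.129, 0.507, -0.238, 1.5, 0.126, 1.149, -0.155], TCP at [0.207, 0.59, 0.231] pointing down, gripper open.
Joint ranges: [-3.08, 3.08], [-0.24, 2.05], [-1.43, 1.35], [0, 2.5], [-1.52, 4.66], [0.17, 1.96], [-2.89, 2.89]. Speed limits (rad/s): [2.39, 2.39, 3.14, 3.14, 3.14, 3.14, 3.14].

INTERFACE

Orientations are given as a unit quaternion [w, x, y, z].
In Python, from station import ctrl, get_state, vision, ticket, models gives the robot as it stands. Calls block until the motion is done:
- ctrl.movep(position, orientation): joint-space move of the TCP to a pose.
- ctrl.movel(position, frame=None, max_speed=0.15): straight line of the TCP; frame=None keeps the orientation; max_speed is the mean speed in m/s.
- ctrl.set_joints(angles): joint-space move.
- ctrl.ungrasp() and ctrl.close_gripper(force=None): open the fingers fully, or close them until they stop; force is the grip in N (None keeps the last).
- ctrl.pause(seconds).
- ctrl.ik(position, orientation): joint angles nearest the present ones, or None.
- get_state(): the state.
- vision.grab_frame(name): name is "side" or "top"; returns (picture, depth): 420x560x3 uint8, blue, green, red; 420x560 float32, m along the optical axis (not along the pixel's ray), 0 where there is no reading.
- vision.camera_info(name): a dict with "mtx" (3x3 intrinsics, pixels), "R" (3x3) and "t" (3): a world point X has camera coordinates R X + t. Camera axes: x right, y down, z forward; pixel columns grow to the right and rows downward; lengths in m; the calibration is good to about 2 mm. A picture is of the moment at which its call begins. camera_info takes no time and is no camera call.
A pose or a line that the arm cannot do raises ctrl.Unreachable and nothing moves.
- ticket.close_job(): hands the job in; it is judged then, once.
Trained networks look in the newest picture that a camera, given by its name, has taken for a name from the list of things; names that differ only in an ending like _2 or _b are one class to them, and where a whole thing is asked for, a point or a joint stands for the part that bears it (a point fixed in the world has none). Each returns a list of dicts, best first, with "p" (0 to 1); they miss things now and then, are a little off and sometimes report something else, mostly with a low value. They report only what shows in the picture. A call takes as long as a camera call. They do not tell look-alikes from the thing itself.
- models.recognise(camera, target): "point" ([column, row] in pixels, amid what is visible of it).
- models.masks_of(camera, target): "mask" (420x560 bool, what is visible of it) and "point" ([column, row] in pixels, amid what is visible of it).
The state is a dict: "time": time; "qpos": joint angles; "qd": joint speeds; "tau": joint torques, N m; "tcp_pos": TCP position; "eef_rot": TCP orientation; "contact_force": force on the tool from outside, world axes, zero at the start; "wrist_torque": the same for the moment, N m; "width": finger opening in m; "gripper_force": force on a finger pad.
Only numpy, scipy, OpenCV 4.12 (cv2) and the standard library are available. Lean on these libraries where they do the work, as an engineer would, in place of code of your own. Each camera call takes 0.05 s, during which the arm holds its last target. There are 200 camera calls.

TASK

Lay every valve body from the green mat flat in the carton, each in its own foam bay. Then close the carton: fold down both inner short flaps first, then both outer long flaps over them, all lying shut; and only then push the carton along its track to the robot's right until the spring catch snaps it in at the far stop. Leave the mug, the tape roll and the caliper where they are.

Things in the scene. Friction and masses are not known exactly. Their poses are not given: they have to be found in the camera images.
- shuttle (a joint): carriage carrying the carton along the track, in m: 0 = loading end (start), 0.13 = dispatch end (solid stop), moving to the robot's right (carton -y). A sprung brass ball holds it at 0 (under 12 N to leave); it slides with about 3 N, must be pushed over a second hump near 0.12 (under 12 N) and snaps in against the stop. It stays where left; light folding forces do not move it
- track: fixed aluminium track plate 150 x 390 x 8 mm on the table, origin at the centre of its underside; its y axis is the sliding direction. A 26 mm high black catch block stands beside it on the robot's side
- carton_in (a point): centre of the grey foam floor in the open brown carton, 75 mm above the table; moves with the shuttle; x = carton's short way (away from the robot), y = its long way (along the track, to the robot's left), z up. The carton is fastened to the shuttle; outside 130 (x) x 230 (y) mm, walls 4 mm, rim 50 mm above this floor
- bay0 (a point): centre of the foam floor of the right (-y) bay. The foam has two ribs along x, 10 mm thick and 18 mm high, at y = -37 and +37 mm, which make three bays, each 122 mm (x) by 64 to 70 mm (y)
- bay1 (a point): centre of the foam floor of the middle bay
- bay2 (a point): centre of the foam floor of the left (+y) bay
- push_end (a point): point in the middle of the carton's left (+y) end wall, on its outer face, 30 mm below the rim: a good place to push the shuttle along
- inner_left (a joint): inner (short) flap, left (+y) side of the carton, 122 mm along its hinge, 62 mm from hinge to free edge, 3 mm board. In rad: 0 = shut, level over the carton; 1.57 upright; 2.6 most open (starts 2.3 to 2.5, leaning outward). Hinge along the carton's outer top edge on that side, 51 mm above the foam floor. Friction holds it where left; about 1 N at the free half moves it
- inner_right (a joint): inner (short) flap, right (-y) side of the carton, 122 mm along its hinge, 62 mm from hinge to free edge, 3 mm board. In rad: 0 = shut, level over the carton; 1.57 upright; 2.6 most open (starts 2.3 to 2.5, leaning outward). Hinge along the carton's outer top edge on that side, 51 mm above the foam floor. Friction holds it where left; about 1 N at the free half moves it
- outer_near (a joint): outer (long) flap, near (-x) side of the carton, 226 mm along its hinge, 62 mm from hinge to free edge, 3 mm board. In rad: 0 = shut, level over the carton; 1.57 upright; 2.6 most open (starts 2.3 to 2.5, leaning outward). Hinge along the carton's outer top edge on that side, 56 mm above the foam floor. Friction holds it where left; about 1 N at the free half moves it
- outer_far (a joint): outer (long) flap, far (+x) side of the carton, 226 mm along its hinge, 62 mm from hinge to free edge, 3 mm board. In rad: 0 = shut, level over the carton; 1.57 upright; 2.6 most open (starts 2.3 to 2.5, leaning outward). Hinge along the carton's outer top edge on that side, 56 mm above the foam floor. Friction holds it where left; about 1 N at the free half moves it
- inner_left_edge (a point): middle of the free edge of the flap inner_left. From wide open, a finger pushed level against this edge can jam and drag the carton: follow the edge up and over its arc, then press it down
- inner_right_edge (a point): middle of the free edge of the flap inner_right. From wide open, a finger pushed level against this edge can jam and drag the carton: follow the edge up and over its arc, then press it down
- outer_near_edge (a point): middle of the free edge of the flap outer_near. From wide open, a finger pushed level against this edge can jam and drag the carton: follow the edge up and over its arc, then press it down
- outer_far_edge (a point): middle of the free edge of the flap outer_far. From wide open, a finger pushed level against this edge can jam and drag the carton: follow the edge up and over its arc, then press it down
- valve_a: aluminium valve body with brass port faces, a block 96 (x) x 38 (y) x 44 (z) mm, 0.3 kg, origin at its centre; z up as it starts on the mat. May be absent
- valve_b: aluminium valve body with copper port faces, a block 96 (x) x 38 (y) x 44 (z) mm, 0.3 kg, origin at its centre; z up as it starts on the mat. May be absent
- valve_c: aluminium valve body with dark steel port faces, a block 96 (x) x 38 (y) x 44 (z) mm, 0.3 kg, origin at its centre; z up as it starts on the mat. May be absent
- mat: fixed green mat 320 x 300 x 4 mm on the robot's left, where the valve bodies start; origin at the centre of its underside
- mug: white mug, 80 mm across, 90 mm high, bystander; origin under its centre
- tape_roll: roll of brown tape lying flat, 100 mm across, 48 mm high, bystander; origin under its centre
- caliper: steel digital caliper, 200 mm long, bystander; origin under the middle of its beam
Not all that is in view belongs to the job. What is shaped like the valve_b but pink or turquoise is not meant.

How it is judged:
By the outcome, as a careful person would: the job done as asked, in the order asked, and still so for the second after the job is handed in, with the robot touching nothing.
Of valve_a, valve_b, valve_c only 1 to 3 are there at a start; the rules pass over those that are not, and their reading is None.
At some moment in a run one of valve_a, valve_b, valve_c may be knocked a few centimetres aside while the robot is not near it.
Once in a run the grip may slacken for a moment while it holds something.
It also fails if it takes over 210 s, if anything falls off the work surface, if the arm or the gripper's body presses on something with over 40 N, if the wrist force passes 120 N, or if a joint passes its speed limit or range.

## Working session

There is one attempt and no reset: what is moved stays moved. The work goes in short steps, each a Python script; the robot and the scene stay as the last script left them, time stands still between calls to the robot, and variables do not carry over. Pictures are saved under pics/ and viewed, at most 14 in all, crops included, and the job is handed in when it is done.

```bash
ls; mkdir -p pics; python3 - <<'E'
from station import ctrl,get_state,vision,ticket,models
import cv2,numpy as np
for n in("side","top"):
    p,d=vision.grab_frame(n);cv2.imwrite(f"pics/{n}0.png",p)
    c=vision.camera_info(n);print(n,c["mtx"].round(1).tolist(),(-c["R"].T@c["t"]).round(3),c["R"].round(2).tolist())
s=get_state();print(s["time"],s["tcp_pos"],s["eef_rot"],s["width"],ctrl.pinch_z)
E
```

```text
pics
side [[535.4, 0.0, 278.9], [0.0, 535.4, 214.4], [0.0, 0.0, 1.0]] [ 0.181 -0.853  1.163] [[0.92, -0.39, 0.02], [-0.29, -0.71, -0.64], [0.26, 0.59, -0.77]]
top [[437.8, 0.0, 279.7], [0.0, 437.8, 211.7], [0.0, 0.0, 1.0]] [ 0.351 -0.057  1.42 ] [[0.02, -1.0, -0.01], [-0.99, -0.01, -0.14], [0.14, 0.01, -0.99]]
0.1 [0.20652484 0.58942892 0.2305374 ] [-9.77416543e-05  1.67641755e-01  9.85847678e-01 -7.66758604e-04] 0.08537424865976306 -0.0187
```

View pics/top0.png

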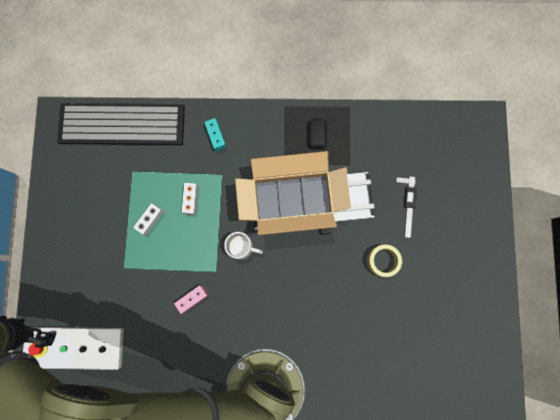

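View pics/side0.png

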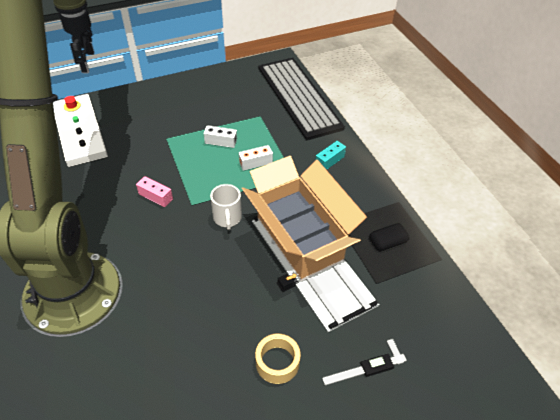

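The top picture shows two valve bodies on the mat: copper at (189,198) and dark steel at (148,219). No brass one is visible. The carton is at (292,195), the mug at (238,245), the tape at (385,260) and the caliper at (409,207). The pink and turquoise blocks are look-alikes and don't count.

```bash
cat > h.py <<'E'
from station import ctrl,get_state,vision,ticket,models
import cv2,numpy as np
from scipy.spatial.transform import Rotation as Rn
def cloud(n):
    p,d=vision.grab_frame(n);c=vision.camera_info(n);K=c["mtx"]
    v,u=np.mgrid[:420,:560]
    X=np.stack([(u-K[0,2])/K[0,0]*d,(v-K[1,2])/K[1,1]*d,d],-1)
    W=(X-c["t"])@c["R"]; W[d==0]=np.nan
    return p,W
def proj(n,P):
    c=vision.camera_info(n);x=c["mtx"]@(c["R"]@np.asarray(P)+c["t"]);return x[:2]/x[2]
def valves(n="top",names=("valve_a","valve_b","valve_c")):
    """blocks on the mat: top-face points -> centre, yaw"""
    p,W=cloud(n);out=[]
    for m in models.masks_of(n,"valve_b"):
        M=m["mask"]; q=W[M]; q=q[np.isfinite(q[:,0])]
        if len(q)<30: continue
        zt=np.percentile(q[:,2],80); t=q[abs(q[:,2]-zt)<.008]
        r=cv2.minAreaRect((t[:,:2]*1000).astype(np.float32))
        (cx,cy),(w,h),a=r
        if w<h:a+=90
        out.append(dict(p=m["p"],px=m["point"],c=np.array([cx,cy])/1000,size=(max(w,h),min(w,h)),yaw=np.radians((a+90)%180-90),z=zt,
           bgr=np.median(p[M],0)))
    return out
E
python3 - <<'E'
from h import *
for n in("top","side"):
    for v in valves(n): print(n,v)
p,W=cloud("top")
for t in("carton_in","inner_left","inner_right","outer_near","outer_far","mug","tape_roll","caliper","mat","track"):
    for m in models.masks_of("top",t)[:2]:
        q=W[m["mask"]];q=q[np.isfinite(q[:,0])]
        print(t,round(m["p"],2),np.round(m["point"]),len(q),np.percentile(q,[3,50,97],axis=0).round(3).tolist())
np.save("W0.npy",W)
E
```

```text
top {'p': 0.93, 'px': [190.9, 199.2], 'c': array([0.59038922, 0.25176767]), 'size': (96.10430145263672, 39.41901397705078), 'yaw': np.float64(-0.062048990237756174), 'z': np.float64(0.0495245571104886), 'bgr': array([211., 216., 228.])}
top {'p': 0.92, 'px': [145.8, 219.8], 'c': array([0.52143243, 0.38125806]), 'size': (95.11062622070312, 40.7980842590332), 'yaw': np.float64(-0.6442910390927906), 'z': np.float64(0.049373852864480636), 'bgr': array([207. , 205.5, 202.5])}
top {'p': 0.86, 'px': [218.1, 133.8], 'c': array([0.80658777, 0.17751897]), 'size': (94.92884826660156, 36.77861404418945), 'yaw': np.float64(0.37553590729003133), 'z': np.float64(0.04512073734612138), 'bgr': array([197., 203.,  76.])}
top {'p': 0.61, 'px': [191.0, 297.2], 'c': array([0.27231683, 0.23395905]), 'size': (97.01111602783203, 37.86180114746094), 'yaw': np.float64(-0.9387774003213001), 'z': np.float64(0.046335323379817724), 'bgr': array([203., 180., 230.])}
top {'p': 0.48, 'px': [295.5, 223.3], 'c': array([ 0.48820837, -0.09120203]), 'size': (223.56521606445312, 20.30683708190918), 'yaw': np.float64(-1.450
[... 2084 characters left out ...]
, 0.091]]
tape_roll 0.78 [391. 256.] 553 [[0.355, -0.414, -0.001], [0.4, -0.367, 0.045], [0.446, -0.322, 0.053]]
tape_roll 0.43 [244. 197.] 693 [[0.514, 0.035, 0.126], [0.57, 0.06, 0.146], [0.628, 0.085, 0.165]]
caliper 0.23 [245. 195.] 735 [[0.513, 0.035, 0.124], [0.57, 0.061, 0.146], [0.628, 0.085, 0.165]]
mat 0.77 [173. 226.] 7858 [[0.371, 0.167, -0.002], [0.507, 0.308, 0.003], [0.672, 0.449, 0.009]]
mat 0.57 [339. 188.] 730 [[0.546, -0.24, 0.126], [0.603, -0.216, 0.148], [0.66, -0.192, 0.168]]
track 0.73 [300. 194.] 8295 [[0.487, -0.319, 0.005], [0.598, -0.105, 0.114], [0.693, 0.063, 0.169]]
track 0.45 [339. 188.] 696 [[0.548, -0.24, 0.128], [0.604, -0.218, 0.149], [0.66, -0.193, 0.168]]
```

```bash
python3 - <<'E'
from h import *
W=np.load("W0.npy")
yaw=0.119
ex=np.array([np.cos(yaw),np.sin(yaw)]);ey=np.array([-ex[1],ex[0]])
c0=np.array([.588,-.078])
q=W.reshape(-1,3);q=q[np.isfinite(q[:,0])]
L=np.c_[(q[:,:2]-c0)@ex,(q[:,:2]-c0)@ey,q[:,2]]
def fit(sel,ax,zh,name):
    P=L[sel]
    for _ in range(4):
        A=np.c_[P[:,0],P[:,1],np.ones(len(P))];k=np.linalg.lstsq(A,P[:,2],rcond=None)[0]
        r=P[:,2]-A@k; P=P[abs(r)<max(.003,1.5*r.std())]
    s=k[ax]; o=k[1-ax]
    # z = s*a + o*b + k2 -> hinge at b=0
    print(name,len(P),"slope",s.round(3),"cross",o.round(4),"hinge coord",((zh-k[2])/s).round(4),"skew rad",(-o/s).round(4),"open",(np.pi-np.arctan(abs(s))).round(3),
      "edge",np.percentile(P[:,ax],[1,99]).round(4),"z",np.percentile(P[:,2],[1,99]).round(4),"other",np.percentile(P[:,1-ax],[1,99]).round(4))
z=L[:,2]; hi=(z>.137)&(z<.2)
fit(hi&(abs(L[:,1])<.1)&(L[:,0]<-.05)&(L[:,0]>-.13),0,.131,"near")
fit(hi&(abs(L[:,1])<.1)&(L[:,0]>.05)&(L[:,0]<.13),0,.131,"far")
fit(hi&(abs(L[:,0])<.05)&(L[:,1]>.1)&(L[:,1]<.19),1,.126,"left")
fit(hi&(abs(L[:,0])<.05)&(L[:,1]<-.1)&(L[:,1]>-.19),1,.126,"right")
f=(abs(z-.075)<.006)&(abs(L[:,0])<.07)&(abs(L[:,1])<.12); print("floor",np.percentile(L[f],[1,50,99],axis=0).round(4))
r=(abs(z-.093)<.004)&(abs(L[:,0])<.05)&(abs(L[:,1])<.06)
print("ribs",np.median(L[r&(L[:,1]>0),1]),np.median(L[r&(L[:,1]<0),1]),np.median(L[r,2]))
t=(abs(z-.008)<.006)&(abs(L[:,0])<.09)&(L[:,1]<-.14)&(L[:,1]>-.35);print("track",np.percentile(L[t],[1,50,99],axis=0).round(4).tolist())
E
```

```text
near 652 slope -1.012 cross 0.0014 hinge coord -0.0653 skew rad 0.0014 open 2.35 edge [-0.1104 -0.0712] z [0.1376 0.1771] other [-0.0973  0.098 ]
far 727 slope 0.793 cross -0.0038 hinge coord 0.0639 skew rad 0.0047 open 2.471 edge [0.0709 0.1135] z [0.1374 0.1703] other [-0.0963  0.0982]
left 315 slope 0.793 cross 0.0144 hinge coord 0.1138 skew rad -0.0182 open 2.471 edge [0.1266 0.1635] z [0.1376 0.1662] other [-0.0489  0.0495]
right 301 slope -0.861 cross 0.0003 hinge coord -0.1138 skew rad 0.0004 open 2.431 edge [-0.1623 -0.1264] z [0.1376 0.1686] other [-0.0483  0.0481]
floor [[-0.0537 -0.1102  0.0695]
 [ 0.0031 -0.0013  0.0745]
 [ 0.0603  0.1085  0.0803]]
ribs 0.03655358398582545 -0.03771166430978761 0.09267593430973084
track [[-0.0871, -0.3451, 0.0021], [-0.0119, -0.2277, 0.0064], [0.0856, -0.1434, 0.0137]]
```

```bash
cat >> h.py <<'E'
YAW=.121; C0=np.array([.5873,-.078]); EX=np.array([np.cos(YAW),np.sin(YAW),0]); EY=np.array([-np.sin(YAW),np.cos(YAW),0])
def loc(x,y,z): return np.array([C0[0],C0[1],0])+x*EX+y*EY+np.array([0,0,z])
def quat(ydir,tilt=0.,axis=EX,pos=None):
    """tool down, tool y along ydir (angle, mod pi), then tilted about axis; picks the half turn with joint 7 nearest 0"""
    best=None
    for a in(ydir,ydir+np.pi):
        y=np.array([np.cos(a),np.sin(a),0]);z=np.array([0,0,-1.]);x=np.cross(y,z)
        r=Rn.from_rotvec(tilt*np.asarray(axis))*Rn.from_matrix(np.c_[x,y,z])
        q=r.as_quat();q=q[[3,0,1,2]]
        if pos is None: return q
        j=ctrl.ik(pos,q)
        if j is not None and (best is None or abs(j[6])<best[0]): best=(abs(j[6]),q,j)
    if best is None: raise RuntimeError(f"no ik {pos}")
    return best[1]
def st(tag=""):
    s=get_state();print(tag,"t",round(s["time"],1),"tcp",s["tcp_pos"].round(4),"F",np.round(s["contact_force"],1),"w",round(s["width"],4),"gf",np.round(s["gripper_force"],1),"j7",round(s["qpos"][6],2));return s
def pick(v):
    x,y=v["c"];p=np.array([x,y,.028]);q=quat(v["yaw"]+np.pi/2,pos=p)
    ctrl.movep(p+[0,0,.12],q);ctrl.movel(p,max_speed=.15);ctrl.close_gripper(60);st("grip")
    ctrl.movel(p+[0,0,.25],max_speed=.25);return st("lift")
def place(side,th=np.radians(15)):
    # tool leaning to the carton middle, outer valve edge up; lower inner edge at local y=49 mm
    yb,zb=.0495+.019*np.cos(th),.075+.019*np.sin(th)+.0025   # middle of valve underside
    k=.024                                             # TCP above underside along tool
    yt,zt=yb-k*np.sin(th),zb+k*np.cos(th)
    p=loc(0,side*yt,zt);q=quat(YAW+np.pi/2,side*th,EX,p)
    ctrl.movep(p+[0,0,.2],q);s=st("over")
    if s["width"]<.03: return False
    ctrl.movel(p+[0,0,.05],max_speed=.2);ctrl.movel(p,max_speed=.06);st("down")
    ctrl.ungrasp();st("open");ctrl.movel(p+[0,0,.2],max_speed=.2);st("up");return True
E
python3 - <<'E'
from h import *
v=min(valves("top"),key=lambda v:np.hypot(*(v["c"]-[.591,.251])));print(v["c"],v["yaw"],v["size"])
v["c"]=v["c"]+[.001,-.001]
pick(v);print(place(1))
p,W=cloud("top");cv2.imwrite("pics/t1.png",cv2.resize(p[100:300,90:410],None,fx=2.4,fy=2.4))
E
```

```text
[0.59053979 0.25216133] -0.035099930535026344 (95.65176391601562, 39.17589569091797)
grip t 4.3 tcp [0.592  0.2514 0.0289] F [-0.4 -0.3  6.2] w 0.0366 gf 62.5 j7 0.92
lift t 5.4 tcp [0.5908 0.2507 0.2762] F [ 0.3  0.4 -2.8] w 0.0365 gf 66.9 j7 0.99
over t 7.2 tcp [ 0.5799 -0.016   0.3052] F [ 0.1  0.1 -1.7] w 0.0369 gf 67.1 j7 -1.05
down t 9.1 tcp [ 0.5801 -0.0169  0.1059] F [ 0.  -0.1 -3.1] w 0.0367 gf 67.1 j7 -0.84
open t 9.6 tcp [ 0.5799 -0.0168  0.1057] F [-1.   0.5 -0.5] w 0.0853 gf 0.0 j7 -0.84
up t 10.8 tcp [ 0.5794 -0.0166  0.3045] F [ 1.  -0.5 -0.6] w 0.0858 gf 0.0 j7 -1.05
True
```

View pics/t1.png

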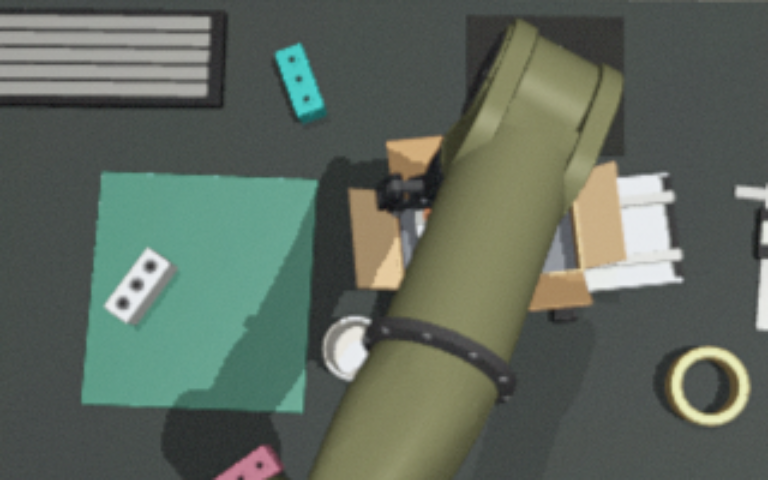

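The crop shows the steel valve still on the mat (around 150,287 in the crop) and a copper port in the left bay. I'll place the second valve in the right bay.

```bash
python3 - <<'E'
from h import *
V=[v for v in valves("top") if 80<v["size"][0]<110 and v["bgr"].ptp()<40] if hasattr(np.ndarray,'ptp') else [v for v in valves("top") if 80<v["size"][0]<110 and np.ptp(v["bgr"])<40]
V=[v for v in V if v["z"]<.06]
for v in V: print(v["p"],v["px"],v["c"],v["yaw"],v["size"],v["z"])
v=min(V,key=lambda v:np.hypot(*(v["c"]-[.523,.381])))
v["c"]=v["c"]+[.001,-.001]
s=pick(v)
if s["width"]>.03: print(place(-1))
ctrl.movep([.45,.33,.35],quat(YAW+np.pi/2,pos=np.array([.45,.33,.35])))
for n in("top","side"):
    p,W=cloud(n);np.save(f"W_{n}.npy",W);cv2.imwrite(f"pics/{n}2.png",cv2.resize(p[110:290,190:430],None,fx=3.2,fy=3.2) if n=="top" else p)
st()
E
```

```text
Traceback (most recent call last):
AttributeError: `ptp` was removed from the ndarray class in NumPy 2.0. Use np.ptp(arr, ...) instead.
```

```bash
python3 - <<'E'
from h import *
V=[v for v in valves("top") if 80<v["size"][0]<110 and np.ptp(v["bgr"])<40 and v["z"]<.06]
for v in V: print(v["p"],v["px"],v["c"],v["yaw"],v["size"],v["z"])
v=min(V,key=lambda v:np.hypot(*(v["c"]-[.523,.381])))
v["c"]=v["c"]+[.001,-.001]
s=pick(v)
if s["width"]>.03: print(place(-1))
ctrl.movep([.45,.33,.35],quat(YAW+np.pi/2,pos=np.array([.45,.33,.35])))
for n in("top","side"):
    p,W=cloud(n);np.save(f"W_{n}.npy",W);cv2.imwrite(f"pics/{n}2.png",cv2.resize(p[110:290,190:430],None,fx=3.2,fy=3.2) if n=="top" else p)
st()
E
```

```text
0.83 [148.3, 220.4] [0.52273413 0.38228085] -0.6051941032357189 (94.85610961914062, 40.53803634643555) 0.049095943227452324
grip t 14.1 tcp [0.5243 0.3817 0.0289] F [-0.7  0.9  5.7] w 0.0369 gf 62.6 j7 0.22
lift t 15.2 tcp [0.523  0.3807 0.2763] F [ 1.  -0.3 -2.7] w 0.0367 gf 61.5 j7 0.26
over t 17.1 tcp [ 0.5951 -0.1379  0.3052] F [ 0.3 -0.  -2.2] w 0.0369 gf 61.6 j7 -1.25
down t 19.0 tcp [ 0.595  -0.1393  0.1059] F [ 0.3  0.2 -2.8] w 0.0366 gf 61.6 j7 -1.25
open t 19.6 tcp [ 0.5948 -0.1391  0.1057] F [ 0.  -0.8 -0.1] w 0.0855 gf 0.0 j7 -1.25
up t 20.7 tcp [ 0.5942 -0.1389  0.3045] F [ 0.3 -0.1  0.1] w 0.0852 gf 0.0 j7 -1.25
True
 t 22.7 tcp [0.4505 0.3293 0.3498] F [0.1 1.2 0. ] w 0.085 gf 0.0 j7 0.99
```

View pics/top2.png

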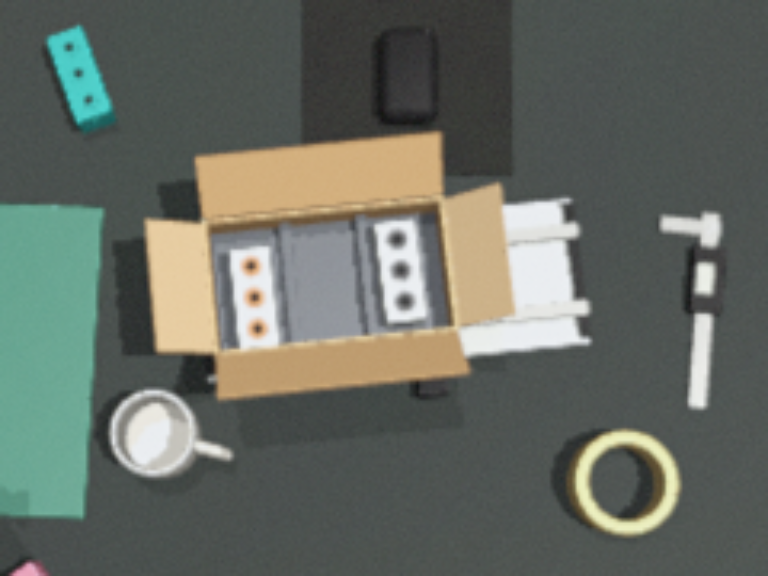

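View pics/side2.png

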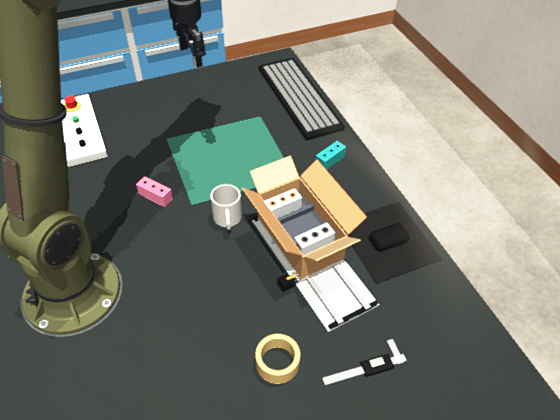

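Both valves are in the outer bays. Copper is around (254,297) in the crop, shifted toward the near wall, and steel is around (400,270). I'll check that they lie flat.

```bash
python3 - <<'E'
from h import *
for n in("top","side"):
    W=np.load(f"W_{n}.npy");q=W.reshape(-1,3);q=q[np.isfinite(q[:,0])]
    d=q[:,:2]-C0;L=np.c_[d@EX[:2],d@EY[:2],q[:,2]]
    for s in(1,-1):
        t=L[(L[:,1]*s>.04)&(L[:,1]*s<.1)&(abs(L[:,0])<.058)&(L[:,2]>.106)&(L[:,2]<.126)]
        k=np.linalg.lstsq(np.c_[t[:,:2],np.ones(len(t))],t[:,2],rcond=None)[0]
        print(n,s,len(t),np.percentile(t,[2,50,98],axis=0).round(4).tolist(),"slopes",k[:2].round(3))
E
```

```text
top 1 379 [[-0.056, 0.0539, 0.1124], [-0.0124, 0.0724, 0.1185], [0.0331, 0.0902, 0.124]] slopes [-0.01   0.003]
top -1 407 [[-0.0492, -0.0861, 0.1097], [-0.0032, -0.0675, 0.1184], [0.0435, -0.0494, 0.1241]] slopes [ 0.009 -0.002]
side 1 469 [[-0.0535, 0.0495, 0.1074], [-0.0107, 0.0653, 0.1186], [0.0351, 0.0883, 0.1235]] slopes [0.002 0.118]
side -1 582 [[-0.0476, -0.0905, 0.1074], [-0.0037, -0.0742, 0.1188], [0.0451, -0.0523, 0.1231]] slopes [0.011 0.105]
```

```bash
cat >> h.py <<'E'
def flap(out,half,zh,a0,along=0.,w=.011,r=.050,L=.062):
    """out: 'y','-y','x','-x' outward side; follow the free edge over its arc with the shut fingers outside it, then press"""
    sg=-1 if out[0]=='-' else 1; ax=out[-1]
    def P(u,z): return loc(along,sg*u,z) if ax=='y' else loc(sg*u,along,z)
    def tip(a,gap=0.,w=w):
        rr=r if a<np.pi/2 else L
        u=half-rr*np.cos(a)+w+gap; z=zh+rr*np.sin(a)-(0 if a<np.pi/2 else L-r)
        return P(u,z)
    ydir=YAW if ax=='y' else YAW+np.pi/2
    ctrl.close_gripper()
    s0=tip(a0,.02); q=quat(ydir,pos=s0)
    ctrl.movep(s0+[0,0,.12],q);ctrl.movel(s0,max_speed=.2);F0=st("start")["contact_force"]
    for a in np.r_[np.linspace(a0-.05,np.pi/2+.01,7),np.linspace(1.4,.1,8)]:
        ctrl.movel(tip(a),max_speed=.1)
        F=get_state()["contact_force"]-F0
        if np.linalg.norm(F)>8: print("a",a.round(2),F.round(1))
        if np.linalg.norm(F)>25: print("STOP");return
    for dz in (.004,.002,0,-.002,-.004):
        ctrl.movel(P(half-r+w,zh+dz),max_speed=.05)
        F=get_state()["contact_force"]-F0;print("press",dz,F.round(1))
        if F[2]>8: break
    ctrl.movel(P(half-r+w,zh+.13),max_speed=.2);st("done")
E
python3 - <<'E'
from h import *
flap('y',.115,.126,2.47)
p=np.array([.40,.33,.35]);ctrl.movep(p,quat(YAW,pos=p))
p,W=cloud("side");cv2.imwrite("pics/s3.png",cv2.resize(p[120:310,180:420],None,fx=3,fy=3));np.save("W_side.npy",W)
E
```

```text
start t 25.3 tcp [0.5644 0.1159 0.1536] F [0.6 0.2 0.1] w 0.0003 gf 0.0 j7 0.06
press 0.004 [-0.2  0.3 -0.5]
press 0.002 [-1.2 -0.4  7.9]
press 0 [-6.7 -0.  21.9]
done t 30.7 tcp [ 0.5775 -0.0024  0.2548] F [ 0.5 -0.2 -0.7] w 0.0002 gf 0.0 j7 0.23
```

View pics/s3.png

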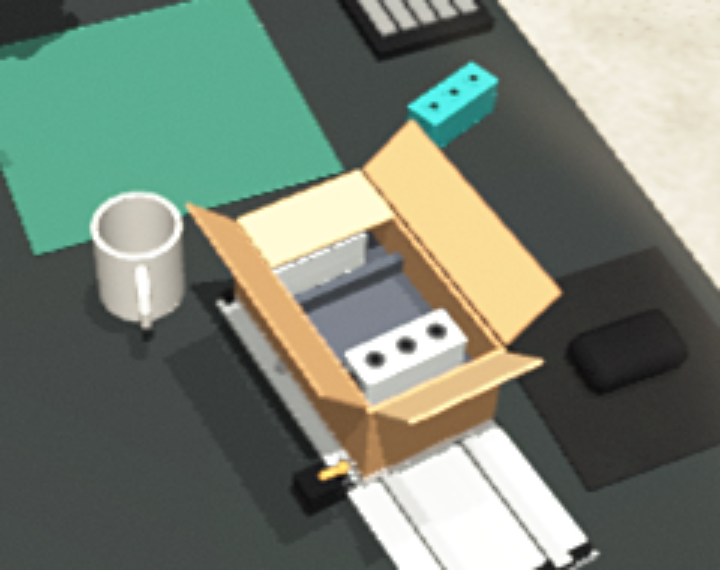

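The left inner flap lies shut (around 315,220 in the crop) and nothing else moved. Now the other three flaps, in order.

```bash
sed -i 's/(.004,.002,0,-.002,-.004)/(.004,.003,.002,.001,0,-.001,-.002)/; s/F\[2\]>8/F[2]>6/' h.py
python3 - <<'E'
from h import *
flap('-y',.115,.126,2.431)
flap('-x',.065,.131,2.35)
flap('x',.065,.131,2.471)
p=np.array([.40,.33,.35]);ctrl.movep(p,quat(YAW,pos=p))
p,W=cloud("side");cv2.imwrite("pics/s4.png",cv2.resize(p[120:310,180:420],None,fx=3,fy=3))
p,W=cloud("top");q=W.reshape(-1,3);q=q[np.isfinite(q[:,0])];d=q[:,:2]-C0;L=np.c_[d@EX[:2],d@EY[:2],q[:,2]]
for s in(1,-1):
    t=L[(L[:,0]*s>.008)&(L[:,0]*s<.06)&(abs(L[:,1])<.1)];k=np.linalg.lstsq(np.c_[t[:,:2],np.ones(len(t))],t[:,2],rcond=None)[0];print(s,k.round(4),np.percentile(t[:,2],[1,99]))
t=L[(L[:,2]>.12)&(L[:,2]<.15)&(abs(L[:,0])<.12)&(abs(L[:,1])<.25)];print(np.percentile(t,[.5,99.5],axis=0).round(4))
st()
E
```

```text
start t 35.4 tcp [ 0.6112 -0.2699  0.1556] F [-0.  -0.6  0.1] w 0.0002 gf 0.0 j7 0.92
press 0.004 [-0.2 -0.2 -0.5]
press 0.003 [-0.3 -1.1  0.5]
press 0.002 [-1.4  1.3  7.1]
done t 40.9 tcp [ 0.596  -0.1529  0.2548] F [-0.1 -0.  -0.1] w -0.0001 gf 0.0 j7 0.72
start t 43.2 tcp [ 0.4492 -0.0955  0.1638] F [-0.1  0.   1. ] w 0.0001 gf 0.0 j7 -0.67
press 0.004 [ 0.1 -0.9  0.2]
press 0.003 [-0.   0.5 -0.4]
press 0.002 [-1.5  1.2  7.9]
done t 48.6 tcp [ 0.561  -0.0806  0.2598] F [-0.2 -1.3 -1.5] w 0.0003 gf 0.0 j7 -0.84
start t 50.3 tcp [ 0.7311 -0.0609  0.1594] F [0.3 0.2 0.8] w -0.0001 gf 0.0 j7 -0.91
press 0.004 [-1.  -0.8 -1.2]
press 0.003 [ 0.7 -0.1 -0.1]
press 0.002 [-1.9 -0.1  8. ]
done t 55.7 tcp [ 0.6127 -0.0743  0.2597] F [ 0.  -0.1 -0.7] w 0.0003 gf 0.0 j7 -0.86
1 [ 0.2206 -0.0017  0.1237] [0.07376243 0.13942882]
-1 [-0.01   -0.0023  0.1332] [0.12753112 0.13968826]
[[-0.0652 -0.1149  0.1233]
 [ 0.0645  0.1124  0.1399]]
 t 57.5 tcp [0.4008 0.329  0.3498] F [-0.1 -0.7  0.6] w -0.0001 gf 0.0 j7 -0.34
```

View pics/s4.png

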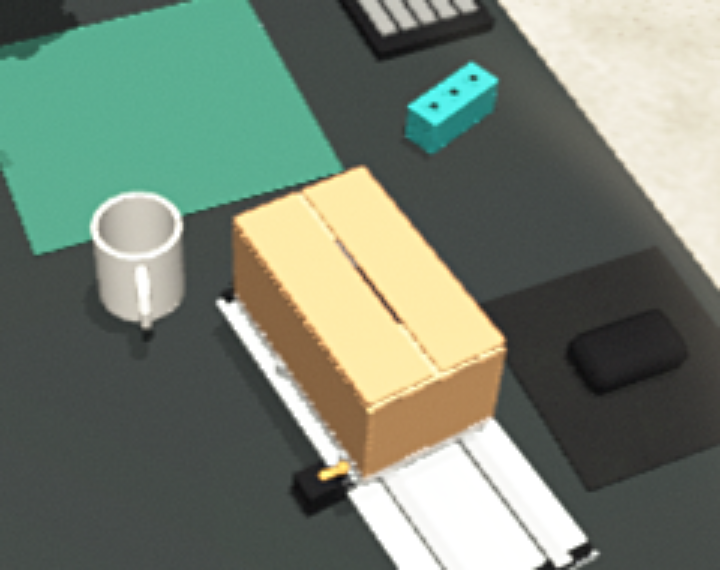

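The carton is closed: both outer flaps lie level, with only the narrow middle gap between them. Now I'll push it along the track.

```bash
python3 - <<'E'
from h import *
w=.011
p=loc(0,.115+w+.025,.085);q=quat(YAW,pos=p)
ctrl.movep(p+[0,0,.13],q);ctrl.movel(p,max_speed=.2);F0=st()["contact_force"]
for d in (-.005,.005,.02,.05,.08,.105,.115,.12,.124,.127,.129,.131,.133):
    ctrl.movel(loc(0,.115+w-d,.085),max_speed=.06)
    F=get_state()["contact_force"]-F0;print(d,F.round(1))
    if F@EY>25: print("stop");break
t=loc(0,.115+w-d+.03,.085);ctrl.movel(t,max_speed=.15);ctrl.movel(t+[0,0,.2],max_speed=.25)
p=np.array([.40,.33,.35]);ctrl.movep(p,quat(YAW,pos=p))
p,W=cloud("side");cv2.imwrite("pics/s5.png",p)
p,W=cloud("top");q=W.reshape(-1,3);q=q[np.isfinite(q[:,0])];d=q[:,:2]-C0;L=np.c_[d@EX[:2],d@EY[:2],q[:,2]]
t=L[(L[:,2]>.12)&(L[:,2]<.15)&(abs(L[:,0])<.12)&(abs(L[:,1])<.35)];print(np.percentile(t,[.5,50,99.5],axis=0).round(4))
st()
E
```

```text
t 59.6 tcp [0.5698 0.0722 0.086 ] F [ 0.2 -0.9  0.5] w -0.0001 gf 0.0 j7 0.48
-0.005 [ 0.8  1.9 -0.3]
0.005 [-0.  3. -0.]
0.02 [-0.4  0.7 -0.4]
0.05 [-0.6  1.5 -0.2]
0.08 [-0.2  0.9 -0.8]
0.105 [-1.3  0.4 -0.6]
0.115 [-0.8  2.6 -1.2]
0.12 [-0.3  3.2 -1.1]
0.124 [-1.   1.5 -0.4]
0.127 [-0.   1.  -1.3]
0.129 [-0.6  2.8  0. ]
0.131 [-3.1  9.2  2.6]
0.133 [-1.1 12.5 -0.2]
[[-0.0656 -0.2434  0.1232]
 [-0.002  -0.1298  0.1333]
 [ 0.0639 -0.0167  0.1402]]
 t 67.5 tcp [0.4008 0.3289 0.3499] F [-0.2 -0.9  0.6] w 0.0002 gf 0.0 j7 -0.34
```

View pics/s5.png

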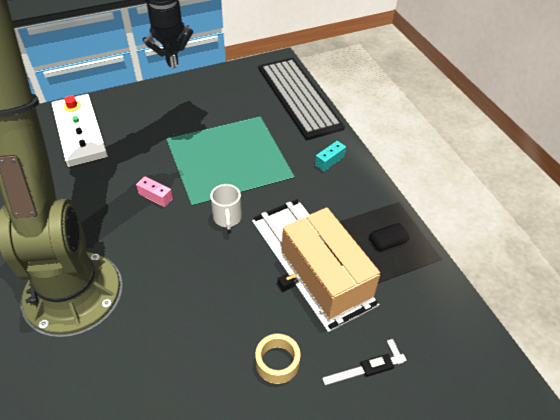

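The shuttle measures about 129 mm along, with firm resistance. I'll push once more to confirm it is at the stop, then hand in.

```bash
python3 - <<'E'
from h import *
w=.011
p=loc(0,.115+w-.105,.085);q=quat(YAW,pos=p)
ctrl.movep(p+[0,0,.15],q);ctrl.movel(p,max_speed=.2);F0=get_state()["contact_force"]
for d in (.128,.130,.132,.134,.136):
    ctrl.movel(loc(0,.115+w-d,.085),max_speed=.05);s=get_state();F=s["contact_force"]-F0
    print(d,F.round(1),((s["tcp_pos"]-loc(0,.115+w,0))@EY).round(4))
    if F@EY>22: break
t=loc(0,.115+w-.10,.085);ctrl.movel(t,max_speed=.15);ctrl.movel(t+[0,0,.2],max_speed=.25)
p=np.array([.40,.33,.35]);ctrl.movep(p,quat(YAW,pos=p));ctrl.pause(.5)
p,W=cloud("top");q=W.reshape(-1,3);q=q[np.isfinite(q[:,0])];d=q[:,:2]-C0;L=np.c_[d@EX[:2],d@EY[:2],q[:,2]]
t=L[(L[:,2]>.12)&(L[:,2]<.15)&(abs(L[:,0])<.12)&(abs(L[:,1])<.35)];print(np.percentile(t,[.5,50,99.5],axis=0).round(4))
st();print(ticket.close_job())
E
```

```text
0.128 [0.5 0.6 0.2] -0.1285
0.13 [-0.2  5.4  0.3] -0.1286
0.132 [-0.6  9.8 -1.8] -0.1286
0.134 [-0.7 15.   1.3] -0.1286
0.136 [-0.7 18.5 -3.4] -0.1286
[[-0.0656 -0.2438  0.1231]
 [-0.0022 -0.1297  0.1334]
 [ 0.0638 -0.0165  0.1403]]
 t 75.1 tcp [0.4001 0.3299 0.35  ] F [-0.2 -0.2  1.3] w 0.0 gf 0.0 j7 -0.24
the job is handed in; nothing more can be done
None
```

The job is handed in at 75 s: both valve bodies present (copper and dark steel) lie flat in the two outer bays, all four flaps were shut in the order asked, and the carton sits at the far stop, where 18 N more did not move it; the mug, tape roll and caliper were not touched.

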